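Seat a drilling template on its locating pins and close the keeper

ROBOT

A 7-joint arm with a two-finger parallel gripper is mounted at the origin on the work surface. World frame = base frame: x ahead of the robot, y to its left, z up, the work surface at z = 0. Lengths are in m, angles in rad, forces in N, time in s.
With the tool pointing down it reaches from about 0.4 to 0.9 m from the base axis. Payload 5.6 kg.
Tool frame: the origin (TCP) lies midway between the tips of the shut fingers; the grasp point (between the pads) lies 19 mm behind it; y points along the fingers, z is the direction in which the jaws open and shut, and the axes are right-handed (so a half turn about y gives the same grasp; the last joint's range is limited). The gripper opens to 92 mm and grips with 3 to 60 N. Pads are 20 mm wide; open, the fingers measure 128 mm over their backs; the gripper's body (75 mm by 189 mm) begins 69 mm behind the grasp point.
Start: joints at [-1.284, 0.468, -0.012, 1.603, 0.006, 1.071, -0.056], TCP at [0.211, 0.615, 0.215] pointing down, gripper open.
Joint ranges: [-2.53, 2.53], [-0.31, 2.02], [-1.57, 1.55], [0.28, 2.44], [-1.29, 4.43], [0.15, 1.84], [-2.92, 2.92]. Speed limits (rad/s): [2.57, 2.57, 3.14, 3.14, 3.14, 3.14, 3.14].

INTERFACE

Orientations are given as a 3x3 rotation matrix whose columns are the frame's x, y, z axes.
In Python, from station import env, effector, solver, viewer, workorder, search_frame, tip_of gives the robot as it stands. Calls block until the motion is done:
- env.reach(position, orientation): joint-space move of the TCP to a pose.
- env.movel(position, frame=None, rate=0.15): straight line of the TCP; frame=None keeps the orientation; rate is the mean speed in m/s.
- env.goto_joints(angles): joint-space move.
- effector.release() and effector.grasp(squeeze=None): open the fingers fully, or close them until they stop; squeeze is the grip in N (None keeps the last).
- env.pause(seconds).
- solver.inverse_kinematics(position, orientation): joint angles nearest the present ones, or None.
- env.sense(): the state.
- viewer.read_camera(name): name is "scene" or "top"; returns (picture, depth): 400x640x3 uint8, red, green, blue; 400x640 float32, m along the optical axis (not along the pixel's ray), 0 where there is no reading.
- viewer.camera_info(name): a dict with "intrinsics" (3x3 intrinsics, pixels), "dist_coeffs" ([k1, k2, p1, p2, k3] as OpenCV has them; the pictures are not rectified), "eye" and "rotation" of the camera in the world. Camera axes: x right, y up, looking along -z (the intrinsics and any distortion apply to the point x, -y, -z); pixel columns grow to the right and rows downward; lengths in m; the calibration is good to about 2 mm. A picture is of the moment at which its call begins. camera_info takes no time and is no camera call.
A pose or a line that the arm cannot do raises env.PlanningError and nothing moves.
- workorder.finish_job(): hands the job in, once; it reports no verdict.
Trained networks look in the newest picture that a camera, given by its name, has taken for a name from the list of things; names that differ only in an ending like _2 or _b are one class to them, and where a whole thing is asked for, a point or a joint stands for the part that bears it (a point fixed in the world has none). Each returns a list of dicts, best first, with "score" (0 to 1); they miss things now and then, are a little off and sometimes report something else, mostly with a low value. They report only what shows in the picture. A call takes as long as a camera call.
- search_frame(camera, name): "at" ([x, y, z] in m, in world coordinates, good to about 4 mm: the middle of the surface that is visible of it).
- tip_of(camera, name): "at" ([x, y, z] in m, in world coordinates, good to about 4 mm: a listed point, or the origin of a listed thing).
The state is a dict: "t": time; "joint_positions": joint angles; "joint_velocities": joint speeds; "tau": joint torques, N m; "ee_pos": TCP position; "tcp_rot": TCP orientation; "wrist_force": force on the tool from outside, world axes, zero at the start; "moment": the same for the moment, N m; "gripper_width": finger opening in m.
Only numpy, scipy, OpenCV 4.12 (cv2) and the standard library are available. Lean on these libraries where they do the work, as an engineer would, in place of code of your own. Each camera call takes 0.05 s, during which the arm holds its last target. There are 200 camera calls.

TASK

Take the flat drilling template by its grip and lay it gently, without dropping or forcing it, on the bed of the drilling fixture so that its two holes drop over the two locating pins and it lies flat and fully home: the pins were reset along their slots, so feel for them by sliding the template lightly on top of them. Then swing the keeper arm fully in over the template's edge and let go of everything, leaving the drill, the oil bottle and the bins of bolts alone.

Things in the scene. Friction and masses are not known exactly. Their poses are not given: they have to be found in the camera images.
- template_grip (a point): Loose aluminium drilling template, about 0.4 kg: plate 120 (x) x 170 (y) x 6 mm, lying flat, with a black upright grip bar 14 (x) x 50 (y) x 44 mm high on its middle. Point: grip's centre, 28 mm above the plate's underside; z up. Two through holes, 12 (x) x 16 (y) mm, at x = 0, y = -65 and +65 mm; small dark marks by the grip are not holes. Same when turned half round.
- bed (a point): Centre of the top face of the drilling fixture's bed: dark steel slab 220 x 220 x 25 mm fixed on the bench, axes along its sides, z up, a bright strip set flush along x. Seated, the template lies flat on it, y axes parallel (either way), its grip point 28 mm above the bed; on the pin tops it is 10 mm higher. Over 80 N on bed or pins, or a drop, damages them.
- slots (a point): Midpoint, on the bed's top, between two flush dark slots along the bed's x, at y = -65 and +65 mm; coincides with bed. A steel pin stands in each, both at the same x, set by hand anywhere from -20 to +20 mm and not measured; they hold firm. Pins: 9 mm diameter, 10 mm tall with a flat top.
- keeper (a joint): Keeper arm angle, rad: 0 = swung out, pointing along the bed's -y; grows clockwise seen from above to the stop at 1.6, pointing along the bed's -x over the template's edge. Starts at 0 to 0.35, stays where left; about 2 N at the knob moves it. Flat bar 16 x 6 mm, 66 mm long, underside 7.5 mm above the bed: passes 1.5 mm over a seated template, blocked by one not home.
- keeper_axis (a point): The keeper arm's upright axis, at the height of the bed's top; at x = +98, y = -60 mm in the bed's frame. A steel post 20 mm in diameter, 24 mm tall.
- keeper_knob (a point): Middle of the upright black round knob near the end of the keeper arm, 56 mm from the arm's axis: 14 mm in diameter, 36 mm tall, standing on the arm, its top 50 mm and this point 32 mm above the bed.
- bin: Red open parts bin with bolts, 100 x 140 x 60 mm, a bystander; origin at the centre of its underside.
- tray: Open cardboard tray with bolts, 110 x 260 x 55 mm, a bystander; origin at the centre of its underside.
- drill: Green and black cordless drill standing on its battery, about 200 mm tall and 200 mm long, a bystander; origin at the centre of its underside.
- oil: White plastic oil bottle, 50 mm in diameter, 130 mm tall, a bystander; origin at the centre of its underside.

How it is judged:
On the way, in this order (a step that is already met when the one before it is completed fails the run):
1. the template lies flat on the bed, home over both pins, with the keeper still swung out (z of template_grip in the frame of bed between 0.025 and 0.03 m and x of template_grip in the frame of bed between -0.024 and 0.024 m and y of template_grip in the frame of bed between -0.005 and 0.005 m and angle between template_grip's own z axis and vertical below 0.03 rad and angle between the y axis of template_grip and the y axis of bed, either way round below 0.08 rad and value of joint keeper below 0.7 rad), for 0.2 s.
2. the keeper is swung fully in over the template (value of joint keeper above 1.4 rad), for 0.2 s.
At the end, for the whole second after the job is handed in: The template lies flat on the bed (underside within 2 mm of it, tilt under 0.03 rad), its holes over both pins (middle within 24 mm in x and 5 mm in y of the bed's centre, turned less than 0.08 rad), the keeper arm is beyond 1.4 rad, and all is released and at rest (z of template_grip in the frame of bed between 0.025 and 0.03 m and x of template_grip in the frame of bed between -0.024 and 0.024 m and y of template_grip in the frame of bed between -0.005 and 0.005 m and angle between template_grip's own z axis and vertical below 0.03 rad and angle between the y axis of template_grip and the y axis of bed, either way round below 0.08 rad and value of joint keeper above 1.4 rad and linear speed of template below 0.02 m/s); the robot touches nothing.
It fails at once if the template is pressed or dropped on the fixture with more than 80 N (contact force between template and fixture above 80 N).
It fails at once if the bin is disturbed (moved over 15 mm) (distance of bin from where it was at the start of the episode above 0.015 m).
It fails at once if the tray is disturbed (moved over 15 mm) (distance of tray from where it was at the start of the episode above 0.015 m).
It fails at once if the drill is disturbed (moved over 15 mm) (distance of drill from where it was at the start of the episode above 0.015 m).
It fails at once if the oil bottle is disturbed (moved over 15 mm) (distance of oil from where it was at the start of the episode above 0.015 m).
It also fails if it takes over 72 s, if anything falls off the work surface, if the arm or the gripper's body presses on something with over 40 N, if the wrist force passes 120 N, or if a joint passes its speed limit or range.

## Working session

There is one attempt and no reset: what is moved stays moved. The work goes in short steps, each a Python script; the robot and the scene stay as the last script left them, time stands still between calls to the robot, and variables do not carry over. Pictures are saved under pics/ and viewed, about 8 in all and at most 12, crops included, and the job is handed in when it is done.

```bash
mkdir -p pics; ls; python3 - <<'E'
from station import *
import cv2,numpy as np
np.set_printoptions(precision=4,suppress=True)
for c in("top","scene"):
    p,d=viewer.read_camera(c); cv2.imwrite(f"pics/{c}0.png",p[:,:,::-1]); np.savez(f"{c}0.npz",p=p,d=d)
    i=viewer.camera_info(c); print(c,i)
    for n in("template_grip","bed","keeper_axis","keeper_knob","drill","oil","bin","tray"):
        print(n,[(np.round(r["at"],4),round(r["score"],2)) for r in tip_of(c,n)[:2]])
print(env.sense())
E
```

```text
pics
top {'intrinsics': array([[374.2706,   0.    , 316.7665],
       [  0.    , 374.2706, 204.9688],
       [  0.    ,   0.    ,   1.    ]]), 'dist_coeffs': array([-0.085,  0.   ,  0.   ,  0.   ,  0.   ]), 'eye': array([0.4606, 0.0087, 1.2016]), 'rotation': array([[ 0.0188,  0.9926, -0.1199],
       [-0.9997,  0.0202,  0.0101],
       [ 0.0124,  0.1197,  0.9927]])}
template_grip [(array([ 0.4918, -0.1115,  0.0265]), 0.92)]
bed [(array([0.4823, 0.2073, 0.0271]), 0.77)]
keeper_axis [(array([0.5859, 0.1668, 0.0239]), 0.89), (array([0.5879, 0.1101, 0.0565]), 0.57)]
keeper_knob [(array([0.5854, 0.1121, 0.0548]), 0.71)]
drill [(array([ 0.4604, -0.4663,  0.0017]), 0.97)]
oil [(array([0.509 , 0.5048, 0.0002]), 0.81)]
bin [(array([ 0.7686, -0.1705,  0.0016]), 0.91)]
tray [(array([0.7686, 0.1307, 0.0005]), 0.88)]
scene {'intrinsics': array([[457.3253,   0.    , 322.6709],
       [  0.    , 457.3253, 198.2139],
       [  0.    ,   0.    ,   1.    ]]), 'dist_coeffs': array([-0.0342,  0.    ,  0.    ,  0.    ,  0.    ]), 'eye': array([1.3057, 0.1326, 1.1298]), 'rotation': array([[-0.1582, -0.822
[... 418 characters left out ...]
059, 0.0028]), 0.66)]
bin [(array([ 0.7704, -0.1744, -0.0011]), 0.93)]
tray [(array([0.7696, 0.1367, 0.0027]), 0.56)]
{'t': 0.9, 'joint_positions': array([-1.284 ,  0.4674, -0.0116,  1.6027,  0.006 ,  1.0714, -0.0563]), 'joint_velocities': array([ 0.0007,  0.0001, -0.0012, -0.0013,  0.001 , -0.0015, -0.0008]), 'tau': array([  0.0002, -52.0408,  -0.0121, -24.405 ,  -0.0566,   0.0113,
         0.    ]), 'ee_pos': array([0.2105, 0.615 , 0.2146]), 'tcp_rot': array([[ 0.9461,  0.0001,  0.3239],
       [-0.3239,  0.0001,  0.9461],
       [ 0.    , -1.    ,  0.0001]]), 'wrist_force': array([ 0.0508,  0.0275, -1.1665]), 'moment': array([0.038 , 0.0884, 0.0216]), 'gripper_width': 0.09203866973820328}
```

```bash
python3 - <<'E'
import cv2
p=cv2.imread("pics/top0.png"); cv2.imwrite("pics/top0z.png",cv2.resize(p[120:300,180:400],None,fx=3.3,fy=3.3,interpolation=cv2.INTER_CUBIC))
E
```

```text
(no output)
```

View pics/top0z.png

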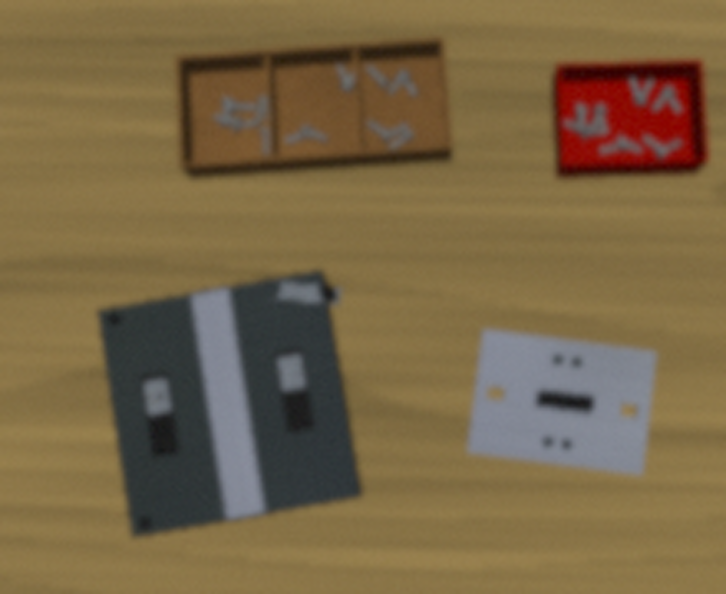

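View pics/scene0.png

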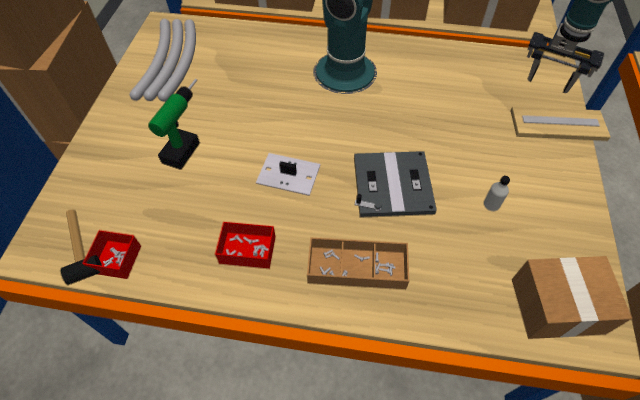

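```bash
cat > h.py <<'E'
from station import *
import cv2,numpy as np
np.set_printoptions(precision=4,suppress=True)
def proj(c,P):
    i=viewer.camera_info(c); R=np.diag([1,-1,-1])@i["rotation"].T
    return cv2.projectPoints(np.float64(P).reshape(-1,3),cv2.Rodrigues(R)[0],-R@i["eye"],i["intrinsics"],i["dist_coeffs"])[0].reshape(-1,2)
def ortho(c,img,cx,cy,yaw,half,z,s=2000):
    "image in local frame at height z: col=+x local, row=-y local, s px/m"
    n=int(2*half*s); u=(np.arange(n)+.5)/s-half; X,Y=np.meshgrid(u,-u); co,si=np.cos(yaw),np.sin(yaw)
    P=np.stack([cx+co*X-si*Y,cy+si*X+co*Y,0*X+z],-1)
    m=proj(c,P).reshape(n,n,2).astype(np.float32)
    return cv2.remap(img,m[...,0],m[...,1],cv2.INTER_CUBIC)
def rect(o,cx,cy,half,s=2000,k=15):
    "gray-thing min area rect -> world centre, size, angle"
    hsv=cv2.cvtColor(o,cv2.COLOR_RGB2HSV); m=(hsv[...,1]<90).astype(np.uint8)
    m=cv2.morphologyEx(m,cv2.MORPH_CLOSE,np.ones((60,60),np.uint8)); m=cv2.morphologyEx(m,cv2.MORPH_OPEN,np.ones((60,60),np.uint8))
    c=max(cv2.findContours(m,0,2)[0],key=cv2.contourArea); r=cv2.minAreaRect(c)
    return cx+r[0][0]/s-half,cy-(r[0][1]/s-half),np.array(r[1])/s,-r[2]
E
python3 - <<'E'
from h import *
out=[]
for c in("top","scene"):
    p=np.load(c+"0.npz")["p"]
    for n,x,y,z,h in(("bed",.4825,.2055,.025,.17),("tmpl",.4905,-.112,.006,.13)):
        print(c,n,rect(ortho(c,p,x,y,0,h,z),x,y,h))
    out.append(ortho(c,p,.4825,.2055,0,.15,.035,1300))
cv2.imwrite("pics/o.png",np.hstack(out)[:,:,::-1])
E
```

```text
top bed (0.48429557800292966, 0.20566909790039062, array([0.2282, 0.2244]), -80.69794464111328)
top tmpl (0.4913667907714844, -0.1121821746826172, array([0.1276, 0.177 ]), -6.428747177124023)
scene bed (0.4913654174804687, 0.206173095703125, array([0.231 , 0.2342]), -78.69007110595703)
scene tmpl (0.4931996459960938, -0.10942443847656251, array([0.1266, 0.1741]), -6.2085981369018555)
```

View pics/o.png

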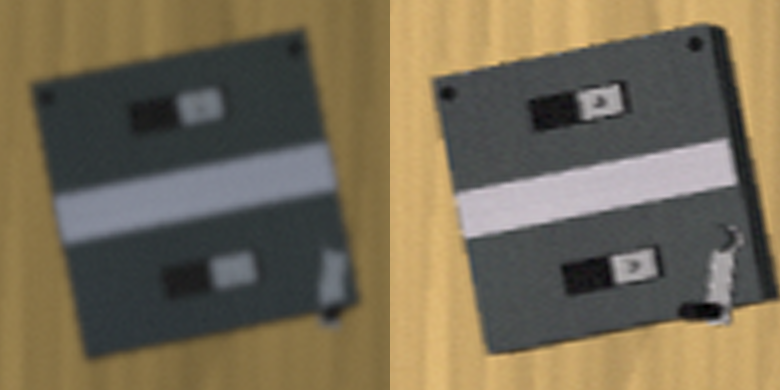

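```bash
python3 - <<'E'
from h import *
out=[]
ps={c:np.load(c+"0.npz")["p"] for c in("top","scene")}
x,y,a=.4843,.2057,np.radians(9.6)
g=[ortho(c,ps[c],x,y,a,.125,.025,1600) for c in ps]
for o in g:
    for k in(-.11,.11):
        q=int((k+.125)*1600); o[::8,q]=(255,0,0); o[q,::8]=(255,0,0)
    o[200,::6]=(0,255,0);o[::6,200]=(0,255,0)
cv2.imwrite("pics/o2.png",np.hstack(g)[:,:,::-1])
E
```

```text
(no output)
```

View pics/o2.png

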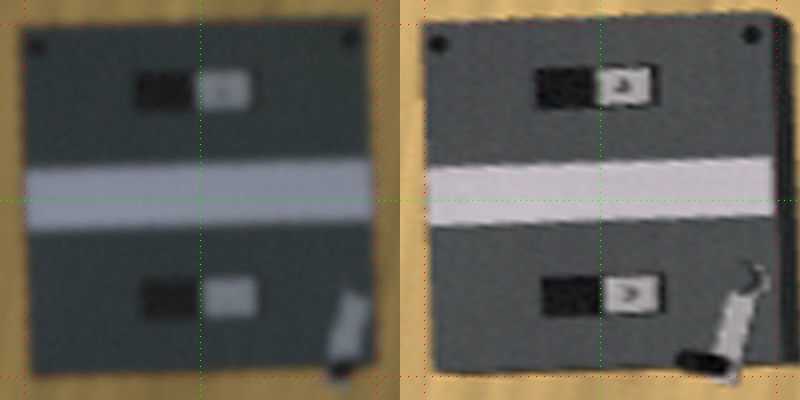

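```bash
python3 - <<'E'
from h import *
ps={c:np.load(c+"0.npz")["p"] for c in("top","scene")}
s=4000
def cents(m,amin,amax,cx,cy,yaw,half):
    r=[]
    for c in cv2.findContours(m.astype(np.uint8),0,2)[0]:
        A=cv2.contourArea(c)/s**2*1e6
        if amin<A<amax:
            q=cv2.minAreaRect(c); u=q[0][0]/s-half; v=half-q[0][1]/s
            r.append((np.array([cx+np.cos(yaw)*u-np.sin(yaw)*v,cy+np.sin(yaw)*u+np.cos(yaw)*v]),A,np.array(q[1])/s*1e3,q[2]))
    return r
a=np.radians(10.8)
for c in ps:
    o=ortho(c,ps[c],.4825,.2099,a,.1,.025,s); g=cv2.GaussianBlur(cv2.cvtColor(o,cv2.COLOR_RGB2GRAY),(0,0),4)
    ref=np.median(g); hi=np.percentile(g,97); print(c,ref,hi)
    for r in cents(g>(ref+hi)/2,300,9000,.4825,.2099,a,.1):print(" bright",r)
    for r in cents(g<ref*0.6,300,3000,.4825,.2099,a,.1):print(" dark",r)
    b=np.radians(-6.3); o=ortho(c,ps[c],.4914,-.1122,b,.08,.006,s); o=cv2.GaussianBlur(o,(0,0),4); h=o.astype(int); d=h[...,0]-h[...,2]
    d[:,np.r_[0:100,540:640]]=0
    mx=max(d[250:390,:][:, :].max(),1); mx=np.percentile(d[:, 240:400],99.5)
    for r in cents(d>mx/2,30,400,.4914,-.1122,b,.08):print(" hole",r)
    g=cv2.cvtColor(o,cv2.COLOR_RGB2GRAY)
    for r in cents(g<np.median(g)*.5,100,2000,.4914,-.1122,b,.08):print(" grip/marks",r)
E
```

```text
top 53.0 138.0
 bright (array([0.5887, 0.1445]), 421.96875, array([16.0346, 34.769 ]), 11.944175720214844)
 bright (array([0.5126, 0.149 ]), 555.5625, array([20.5 , 29.25]), 90.0)
 bright (array([0.4826, 0.2089]), 7460.09375, array([ 38.1863, 200.1393]), 89.42044067382812)
 bright (array([0.487, 0.276]), 536.71875, array([20.0432, 29.5284]), 89.20427703857422)
 dark (array([0.4755, 0.1414]), 439.8125, array([17.5, 29.5]), 90.0)
 dark (array([0.4499, 0.2695]), 565.15625, array([20.25, 31.75]), 90.0)
 hole (array([ 0.4832, -0.1759]), 111.5, array([13.0815, 10.4652]), 81.8698959350586)
 hole (array([ 0.4974, -0.0467]), 106.0625, array([ 9.9322, 13.0768]), 4.398705005645752)
 grip/marks (array([ 0.491 , -0.1142]), 521.8125, array([50.0385, 11.6052]), 89.44908905029297)
scene 77.0 191.0
 bright (array([0.5803, 0.1433]), 490.84374999999994, array([16.2914, 37.4094]), 15.679525375366211)
 bright (array([0.513 , 0.1508]), 561.75, array([29.9176, 20.3626]), 0.6365935802459717)
 bright (array([0.4822, 0.2109]), 7141.53125, array([ 36.6905, 200.1671]), 89.35188293457031)
 bright (array([0.4871, 0.2783]), 549.34375, array([20.4433, 30.0314]), 89.21517944335938)
 dark (array([0.4764, 0.1434]), 880.375, array([25.6461, 36.6647]), 88.12212371826172)
 dark (array([0.4514, 0.2709]), 886.3125, array([25.5 , 38.25]), 90.0)
 hole (array([ 0.4862, -0.1724]), 99.9375, array([ 9.0002, 13.445 ]), 6.340191841125488)
 hole (array([ 0.5004, -0.0436]), 105.78125, array([ 8.6502, 14.3148]), 2.602562189102173)
```

```bash
cat >> h.py <<'E'
def ori(deg):
    c,s=np.cos(np.radians(deg)),np.sin(np.radians(deg)); return np.array([[s,0,c],[-c,0,s],[0,-1,0.]])
def st(l=""):
    s=env.sense(); R=s["tcp_rot"]; print(l,"t%.2f"%s["t"],s["ee_pos"],"yaw%.2f"%np.degrees(np.arctan2(R[1,2],R[0,2])),"F",s["wrist_force"],"M",s["moment"],"w%.4f"%s["gripper_width"],flush=True); return s
E
python3 - <<'E'
from h import *
for f in(0,180):
    print(solver.inverse_kinematics([.4905,-.1115,.15],ori(-6.3+f)),solver.inverse_kinematics([.5,.2135,.15],ori(11.4+f)))
E
```

```text
[-0.5085  0.3794  0.8155  2.0562 -0.3662  0.8528  0.4073] [-0.7886  0.3798  0.3996  1.944  -0.1924  0.8544 -0.0887]
[-0.8219  0.6889  1.3558  2.0691 -0.7917  1.0609 -2.3193] [-0.2792  0.3841 -0.2282  1.9102  0.1121  0.8595  2.7759]
```

```bash
python3 - <<'E'
from h import *
env.reach([.4905,-.1115,.15],ori(-6.3)); st("above")
env.movel([.4905,-.1115,.06],rate=.15); env.movel([.4905,-.1115,.0135],rate=.06); st("down")
effector.grasp(20); st("grip")
s=env.sense(); env.movel([*s["ee_pos"][:2],.15],rate=.1); env.pause(.3); st("lift")
for c in("top","scene"):
    p,d=viewer.read_camera(c); np.savez(c+"1.npz",p=p,d=d); print([ (np.round(r["at"],4),r["score"]) for r in tip_of(c,"template_grip")[:1]])
x,y,_=env.sense()["ee_pos"]
g=[ortho(c,np.load(c+"1.npz")["p"],x,y,np.radians(-6.3),.11,.1365,1700) for c in("top","scene")]
for o in g: o[187,::6]=(0,255,0);o[::6,187]=(0,255,0)
cv2.imwrite("pics/o3.png",np.hstack(g)[:,:,::-1])
E
```

```text
above t3.65 [ 0.4909 -0.1106  0.1499] yaw-6.19 F [-0.8089  0.6104  0.5862] M [-0.1003  0.0728 -0.0384] w0.0920
down t5.33 [ 0.4907 -0.1117  0.0136] yaw-6.31 F [-0.3065  0.4062  0.2887] M [-0.0632  0.019  -0.0026] w0.0919
grip t6.48 [ 0.4906 -0.1115  0.0135] yaw-6.31 F [ 0.3505 -0.9558  0.3142] M [-0.1375  0.0231  0.0167] w0.0137
lift t8.30 [ 0.4904 -0.1116  0.1498] yaw-6.31 F [-0.282  -0.4049 -2.9198] M [-0.0701  0.0547  0.0095] w0.0137
[(array([ 0.4906, -0.1092,  0.1649]), 0.96)]
[(array([ 0.4926, -0.1085,  0.1701]), 0.88)]
```

View pics/o3.png

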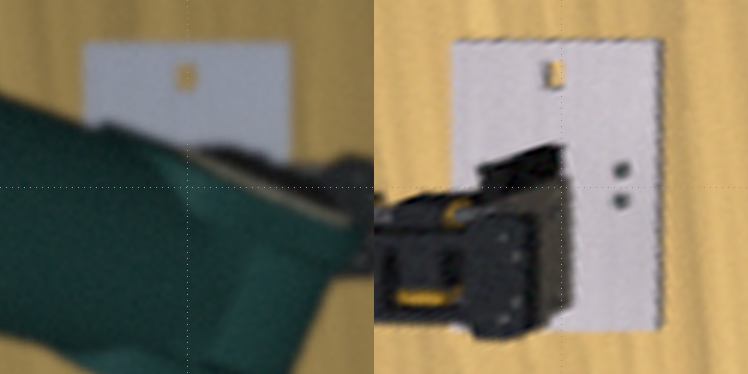

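```bash
python3 - <<'E'
from h import *
P=[.4999,.2128]
env.reach([*P,.13],ori(11.4)); env.movel([*P,.056],frame=ori(11.4),rate=.1); env.pause(.4); s=st("hover"); f0=s["wrist_force"].copy(); np.save("f0.npy",np.r_[f0,s["moment"]])
z=.056
while z>.043:
    z-=.001; env.movel([*P,z],frame=ori(11.4),rate=.02); s=st("%.4f"%z)
    if s["wrist_force"][2]-f0[2]>6: break
E
```

```text
hover t11.03 [0.5    0.2129 0.0562] yaw11.41 F [ 0.074   0.2255 -3.5246] M [-0.0994  0.02   -0.0224] w0.0138
0.0550 t11.28 [0.4998 0.2128 0.0549] yaw11.40 F [-0.4678 -0.2317 -3.6474] M [-0.1186  0.032   0.033 ] w0.0136
0.0540 t11.53 [0.4999 0.2128 0.0539] yaw11.40 F [-0.4119  0.0116 -3.0654] M [-0.0851  0.0751  0.013 ] w0.0137
0.0530 t11.78 [0.4999 0.2128 0.0529] yaw11.40 F [-0.8103  0.4298 -3.1366] M [-0.0874  0.0284  0.0033] w0.0142
0.0520 t12.03 [0.4999 0.2128 0.052 ] yaw11.40 F [-0.1539  0.45   -2.9389] M [-0.0024  0.0604 -0.0078] w0.0137
0.0510 t12.28 [0.4999 0.2128 0.0509] yaw11.40 F [-0.7782 -0.2994 -4.0086] M [-0.0721  0.0351 -0.0331] w0.0140
0.0500 t12.53 [0.4998 0.2128 0.0499] yaw11.40 F [-0.2171  0.7717 -3.0372] M [-0.0438  0.0925 -0.0012] w0.0140
0.0490 t12.78 [0.4998 0.2128 0.0489] yaw11.40 F [ 0.2118 -0.1695 -3.2745] M [-0.1143  0.0803 -0.0163] w0.0138
0.0480 t13.03 [0.4998 0.2128 0.0479] yaw11.40 F [-0.2147  0.5275 -3.0829] M [0.0076 0.0466 0.0097] w0.0139
0.0470 t13.28 [0.4999 0.2128 0.0469] yaw11.40 F [-0.3557  0.0758 -3.2645] M [-0.0518  0.0742 -0.0214] w0.0140
0.0460 t13.53 [0.4998 0.2128 0.0459] yaw11.40 F [-0.1601 -0.0209 -3.5579] M [-0.079   0.0111 -0.0101] w0.0139
0.0450 t13.78 [0.4999 0.2128 0.045 ] yaw11.40 F [-0.7263 -0.381  -3.5841] M [-0.0397  0.032  -0.0196] w0.0141
0.0440 t14.03 [0.4999 0.2128 0.0439] yaw11.40 F [-0.0228  0.1772 -2.7909] M [-0.0919  0.0377 -0.0129] w0.0141
0.0430 t14.28 [0.4998 0.2128 0.0429] yaw11.40 F [ 0.4782 -1.0723 -3.2555] M [-0.0517  0.0523 -0.0306] w0.0138
```

```bash
python3 - <<'E'
from h import *
P=[.4999,.2128]; f0=np.load("f0.npy"); z=.043
while z>.036:
    z-=.0007; env.movel([*P,z],frame=ori(11.4),rate=.02); s=st("%.4f"%z)
    if s["wrist_force"][2]-f0[2]>5: break
for c in("scene",):
    p,d=viewer.read_camera(c); cv2.imwrite("pics/s2.png",cv2.resize(p[120:240,320:480],None,fx=4,fy=4,interpolation=cv2.INTER_CUBIC)[:,:,::-1])
E
```

```text
0.0423 t14.53 [0.4999 0.2128 0.0423] yaw11.40 F [ 0.5915  0.4881 -3.4387] M [-0.0808  0.0907  0.0169] w0.0140
0.0416 t14.78 [0.4999 0.2128 0.0415] yaw11.40 F [ 0.1261 -1.1006 -3.1668] M [-0.0762  0.0714  0.0078] w0.0140
0.0409 t15.03 [0.4999 0.2128 0.0408] yaw11.40 F [-0.3863  0.3303 -2.2028] M [-0.0553  0.0386  0.0334] w0.0139
0.0402 t15.28 [0.4999 0.2128 0.0402] yaw11.40 F [-0.4887 -0.6603 -2.5128] M [-0.0391  0.0681  0.0212] w0.0134
0.0395 t15.53 [0.4998 0.2128 0.0394] yaw11.40 F [-0.3036 -0.3907 -3.578 ] M [-0.1063  0.0498  0.0245] w0.0141
0.0388 t15.78 [0.4999 0.2128 0.0388] yaw11.40 F [ 0.1333 -0.007  -3.616 ] M [-0.0051  0.0377  0.0012] w0.0140
0.0381 t16.02 [0.5    0.2128 0.0385] yaw11.40 F [-2.6246  0.1461  3.6224] M [-0.2097  0.5048 -0.0144] w0.0140
```

View pics/s2.png

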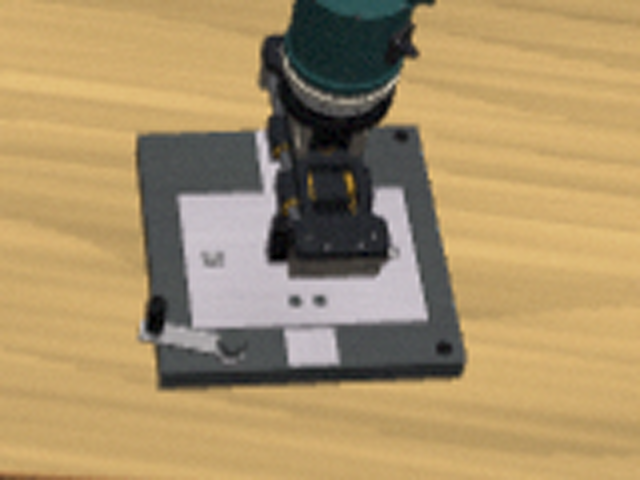

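```bash
cat >> h.py <<'E'
AX=np.array([.5902,.1695]); BY=11.4
def kp(th,z,r=.056):
    b=np.radians(BY-90)-th; return [AX[0]+r*np.cos(b),AX[1]+r*np.sin(b),z],ori(BY+90-np.degrees(th))
E
python3 - <<'E'
from h import *
effector.release(); st("open")
x,y,_=env.sense()["ee_pos"]; env.movel([x,y,.13],rate=.1); effector.grasp(5)
print(tip_of("scene","template_grip")[:1] if viewer.read_camera("scene") else 0)
print([r["at"] for r in tip_of("scene","keeper_knob")[:2]])
q=[solver.inverse_kinematics(*kp(t,.045)) for t in(-.4,.4,1.3)]; print(q)
env.reach(*kp(-.4,.12)); st("pre")
p,o=kp(-.4,.045); env.movel(p,frame=o,rate=.1); env.pause(.2); s=st("low")
np.save("f1.npy",s["wrist_force"])
E
```

```text
open t17.28 [0.4999 0.2127 0.0381] yaw11.40 F [-0.391  -0.075  -0.9305] M [-0.0598  0.0311 -0.0015] w0.0922
[{'at': [0.5004, 0.2144, 0.0569], 'score': 0.97}]
[[0.5878, 0.1193, 0.0621]]
[array([-0.3578,  0.6457,  0.1491,  1.7605, -0.1322,  0.7451,  2.0288]), array([-0.5069,  0.6041,  0.3346,  1.882 , -0.2926,  0.7032,  1.3675]), array([-0.7402,  0.6007,  0.5436,  1.9691, -0.4719,  0.6985,  0.5646])]
pre t21.53 [0.6215 0.1236 0.1199] yaw124.31 F [0.3166 0.9433 0.1511] M [ 0.0661  0.1155 -0.0179] w0.0003
low t22.63 [0.6223 0.1234 0.0458] yaw124.31 F [-0.5425  0.1616  0.5103] M [ 0.1018  0.037  -0.0315] w0.0003
```

```bash
python3 - <<'E'
from h import *
f1=np.load("f1.npy"); th=-.4
while th<1.42:
    th+=.1 if th<1.1 else .04
    p,o=kp(th,.045); env.movel(p,frame=o,rate=.04); s=env.sense(); f=s["wrist_force"]-f1
    print("%.2f %.1f"%(th,s["t"]),f,s["ee_pos"])
    if np.hypot(*f[:2])>10: break
p,d=viewer.read_camera("scene"); cv2.imwrite("pics/s3.png",cv2.resize(p[120:240,320:480],None,fx=4,fy=4,interpolation=cv2.INTER_CUBIC)[:,:,::-1])
E
```

```text
-0.30 22.9 [ 0.1657 -0.2995 -0.5823] [0.6171 0.1204 0.0453]
-0.20 23.2 [ 0.3489  0.8585 -1.0693] [0.6121 0.1181 0.0451]
-0.10 23.5 [ 0.9518 -0.4036 -0.2897] [0.6069 0.1162 0.0451]
-0.00 23.8 [ 0.7609 -0.4762  0.715 ] [0.6016 0.1149 0.0451]
0.10 24.1 [ 2.1981 -0.2212 -0.2036] [0.5961 0.1141 0.0451]
0.20 24.4 [ 1.3225  0.8863 -1.0584] [0.5903 0.1137 0.045 ]
0.30 24.7 [ 2.0956 -0.046  -0.369 ] [0.5845 0.1138 0.045 ]
0.40 25.0 [ 1.2959 -0.4945  0.1153] [0.5789 0.1146 0.045 ]
0.50 25.3 [ 1.387   0.2023 -0.0832] [0.5735 0.116  0.045 ]
0.60 25.6 [0.8832 0.1065 0.4837] [0.5682 0.1179 0.045 ]
0.70 25.8 [ 0.9193 -0.0684  0.6314] [0.5632 0.1203 0.045 ]
0.80 26.1 [ 1.0211  0.8135 -1.2141] [0.5584 0.1233 0.045 ]
0.90 26.4 [ 0.6569 -0.1639 -0.8831] [0.554  0.1268 0.045 ]
1.00 26.7 [ 0.8436 -0.4738 -0.3818] [0.5499 0.1306 0.045 ]
1.10 27.0 [ 0.4952 -0.2123 -1.0129] [0.5462 0.1348 0.0449]
1.20 27.3 [-0.6492 -0.2773 -0.3896] [0.5429 0.1394 0.045 ]
1.24 27.6 [ 0.1967 -0.5752 -0.4373] [0.5419 0.1411 0.045 ]
1.28 27.8 [ 0.9207 -0.7138 -0.5383] [0.5407 0.1431 0.045 ]
1.32 28.1 [ 0.8433 -4.2076 -0.6875] [0.54  0.144 0.045]
1.36 28.3 [ 2.2587 -8.419   0.5178] [0.5395 0.1441 0.045 ]
1.40 28.6 [  3.3271 -12.1862   1.0368] [0.5391 0.1442 0.0451]
```

View pics/s3.png

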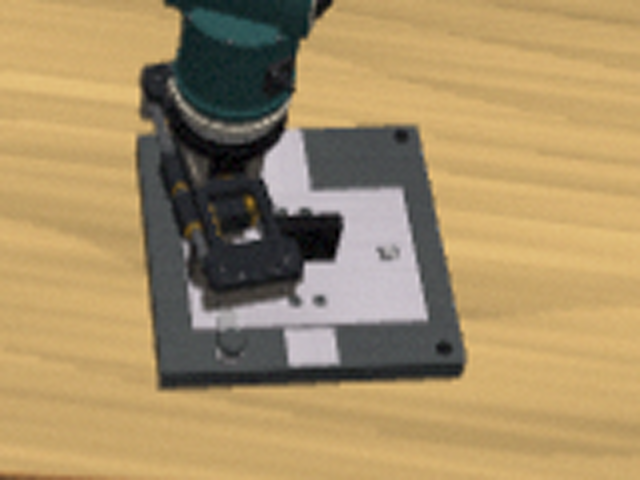

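```bash
python3 - <<'E'
from h import *
p,o=kp(1.1,.045); env.movel(p,frame=o,rate=.08); p[2]=.2; env.movel(p,frame=o,rate=.15); env.movel([.5,0,.28],rate=.3); st()
p,d=viewer.read_camera("scene"); cv2.imwrite("pics/s4.png",cv2.resize(p[120:240,320:480],None,fx=4,fy=4,interpolation=cv2.INTER_CUBIC)[:,:,::-1])
for n in("template_grip","keeper_knob","keeper_axis"): print(n,[np.round(r["at"],4) for r in tip_of("scene",n)[:1]])
E
```

```text
t30.93 [0.4999 0.0017 0.2792] yaw38.46 F [-0.1831  0.2317  0.5407] M [-0.0188  0.0308  0.0054] w0.0003
template_grip [array([0.5018, 0.2147, 0.0547])]
keeper_knob [array([0.5346, 0.1629, 0.0607])]
keeper_axis [array([0.5926, 0.1707, 0.0297])]
```

View pics/s4.png

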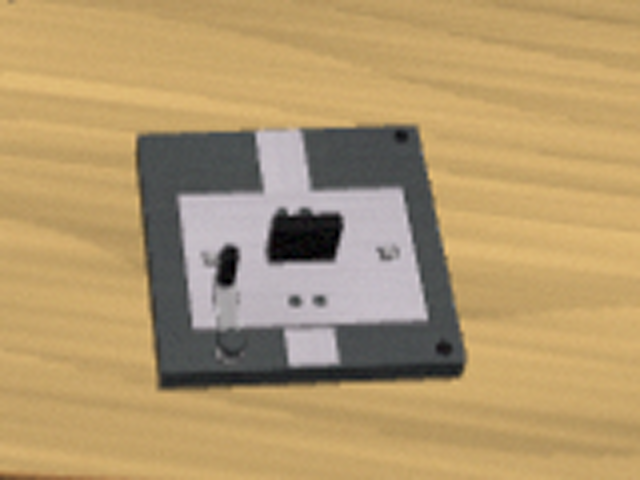

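```bash
python3 -c "
from h import *
workorder.finish_job()"
```

```text
the job is handed in; nothing more can be done
```

The template is on the bed over both pins, the keeper is swung in over its edge, and the job is handed in at about 31 s of the 72 s allowed. The hand-in gives no verdict.

- **Finding the pins:** I did not need to feel for them by sliding. Both cameras placed them about +17 mm along the slots, and the template went straight over them with no contact at pin-top height.
- **Seating:** The template touched the bed at the expected height (TCP at 0.0385 m) with about 7 N. I then opened the gripper and lifted clear.
- **Keeper:** I pushed the knob round with the shut fingers to the stop, where the force rose to about 12 N, then backed off and lifted away.
- **Last checks:**
  - The final picture shows the template flat, a pin visible in each hole and the keeper bar over its edge.
  - The network put the grip point at z = 0.055 m, against 0.053 m expected when seated.
  - The estimated keeper angle is about 1.6 rad.
  - The wrist force was near zero with the arm clear.
- **Small disagreement:** The two cameras differed by 2–3 mm in y, within what the holes allow. No check failed.
- **Not checked:** I did not measure the bin, tray, drill and oil bottle again at the end, but the arm's path stayed clear of them.

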